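# Set and lock the cap press's air regulator

## Robot

A 7-joint arm with a two-finger parallel gripper is mounted at the origin on the work surface. World frame = base frame: x ahead of the robot, y to its left, z up, the work surface at z = 0. Lengths are in mm, angles in rad, forces in N, time in s.
With the tool pointing down it reaches from about 400 to 875 mm from the base axis. Payload 19.3 kg.
Tool frame: the origin (TCP) lies at the very end of the fingers, on their centre line; the grasp point (between the pads) lies 19 mm behind it (grip_point_offset is the z of the grasp point in the tool frame, in mm); z points along the fingers, y is the line along which they close (so a half turn about z gives the same grasp; the last joint's range is limited). The gripper opens to 85 mm and grips with 20 to 120 N. Pads are 22 mm wide; open, the fingers measure 114 mm over their backs; the gripper's body (76 mm by 85 mm) begins 54 mm behind the grasp point. The pads swing forward as they close: fully open they stand 13 mm farther back than shut.
Start: joints at [-0.07, 0.521, -0.036, 1.599, 0.021, 1.021, -0.113], TCP at [624.991, -0.025, 197.091] pointing down, gripper open.
Joint ranges: [-2.91, 2.91], [-0.3, 2.13], [-1.5, 1.42], [0.17, 2.43], [-1.26, 4.41], [0.16, 1.93], [-2.52, 2.52]. Speed limits (rad/s): [1.89, 1.89, 2.39, 2.39, 3.01, 3.01, 3.01].

## Interface

Orientations are given as a 3x3 rotation matrix whose columns are the frame's x, y, z axes.
In Python, from workcell import movep, movel, goto_joints, open_gripper, clamp, wait, inverse_kinematics, read_state, camera, PlanningError, finish_job, grip_point_offset gives the robot as it stands. Calls block until the motion is done:
- movep(position, orientation): joint-space move of the TCP to a pose.
- movel(position, frame=None, max_speed=150, guard=None): straight line of the TCP; frame=None keeps the orientation; max_speed is the mean speed in mm/s. With guard (N) it stops when the force on the tool has changed by that much, and returns True; else False.
- goto_joints(angles): joint-space move.
- open_gripper() and clamp(): open the fingers fully, or close them until they stop; the grip force is fixed at half the most.
- wait(seconds).
- inverse_kinematics(position, orientation): joint angles nearest the present ones, or None.
- read_state(): the state.
- camera(name): name is "scene" or "side" or "wrist"; returns a dict with "image" (480x640x3 uint8, blue, green, red), "range_z" (480x640 float32, mm along the optical axis (not along the pixel's ray), 0 where there is no reading), "fx", "fy", "cx", "cy" (pixels), "cam_to_world" (4x4, takes a point from camera to world coordinates). Camera axes: x right, y up, looking along -z (the intrinsics and any distortion apply to the point x, -y, -z); pixel columns grow to the right and rows downward; lengths in mm; the calibration is good to about 2 mm. A picture is of the moment at which its call begins.
A pose or a line that the arm cannot do raises PlanningError and nothing moves.
- finish_job(): hands the job in; it is judged then, once.
The state is a dict: "time": time; "qpos": joint angles; "qvel": joint speeds; "joint_efforts": joint torques, N m; "eef_pos": TCP position; "tool_rot": TCP orientation; "ft_force": force on the tool from outside, world axes, zero at the start; "torque": the same for the moment, N m; "finger_gap": finger opening in mm; "gripper_force": force on a finger pad.
Only numpy, scipy, OpenCV 4.12 (cv2) and the standard library are available. Lean on these libraries where they do the work, as an engineer would, in place of code of your own. Each camera call takes 0.05 s, during which the arm holds its last target. There are 200 camera calls.

## Task

Turn the black knob of the air regulator until its pointer stands at the T-shaped steel tab on the white setting ring, then pull the knob up, fully out to its stop, so that it locks there, and let go. It comes out only where its hidden notch is, close to the tab, so feel for it and never force it against the lock; do not pull it out at the other settings, and leave the lipsticks, tape and carton where they are.

Things in the scene. Friction and masses are not known exactly. Their poses are not given: they have to be found in the camera images.
- regulator: Air regulator fixed to the bench, 110 x 100 mm foot plate, grey 60 mm block and a round bonnet of 72 mm diameter up to 90 mm height; brass ports stick out 18 mm on its +y and -y sides. Origin: centre of the underside, on the vertical axis of the knob; z up. Its x and y run along the foot plate's sides.
- knob: Black plastic knob on the regulator's top, turning about the vertical axis. A disc, 52 mm diameter, 10 mm thick, carries the bar to grip: 44 mm long (along its x), 14 mm thick (y), from 10 to 36 mm above the origin. Origin: on the axis, underside of the disc, 94 mm above the bench when pushed in; pointer on its -x side. It stands 0.5 to 1.25 rad anticlockwise (from above) of the notch.
- grip (a point): Point on the knob's axis at mid height of the bar, 24 mm above the knob's origin; axes as the knob. Turning takes about 0.1 N m, sliding up about 4.6 N; the knob stays where it is left. It slides up 10 mm to a hard stop; away from a notch the hidden lock stops it hard after 1.5 mm. Lock and stop bear 25 N at most. Pulled out, it can no longer turn.
- pointer (a point): Tip of the nose on the knob's disc, 30 mm from the axis; moves with the knob.
- mark (a point): Inner end of the T-shaped steel tab (14 mm long, 16 mm crossbar, 6 mm high) on the 96 mm white ring under the knob, 32.5 mm from the axis. The ring is fitted by hand: the notch's middle lies within 0.17 rad either way of the tab, and the knob comes out within 0.03 rad of it. Short lines on the ring, 0.7 rad either side of the tab, are other settings with notches, not to be used.
- tray: Loose black tray with twelve lipsticks, 90 x 116 mm, 76 mm high, beside the regulator; origin: centre of its underside. Leave alone.
- lipstick: Single lipstick standing on the bench, 19 mm diameter, 68 mm high; origin: centre of its foot. Leave alone.
- tape: Roll ring of cardboard lying flat, 90 mm diameter, 25 mm high; origin: centre of its underside. Leave alone.
- carton: Small closed cardboard carton, 70 x 90 x 60 mm high; origin: centre of its underside. Leave alone.

How it is judged (in metres and radians):
On the way, in this order (a step that is already met when the one before it is completed fails the run):
1. the knob, still pushed in, is turned until its pointer is at the tab (horizontal distance between pointer and mark below 0.009 m and z of knob in the frame of regulator below 0.0965 m), for 0.1 s.
2. the knob is pulled fully out at the tab (horizontal distance between pointer and mark below 0.009 m and z of knob in the frame of regulator above 0.1025 m), for 0.2 s.
At the end, for the whole second after the job is handed in: The knob is at rest, pulled out at least 8.5 mm of its 10 mm (its origin more than 102.5 mm above the regulator's foot), with the pointer within 9 mm of the tab's inner end seen from above (all of step 2 and linear speed of knob below 0.01 m/s); the robot touches nothing.
It fails at once if the knob is forced: its lock or its end stop is loaded with more than 25 N (contact force between knob and regulator above 25 N).
It fails at once if the knob is pulled out more than 4 mm at another setting (z of knob in the frame of regulator above 0.098 m and horizontal distance between pointer and mark above 0.012 m).
It fails at once if a bystander is moved (distance of any of tray, lipstick, tape, carton from where it was at the start of the episode above 0.015 m).
It also fails if it takes over 51 s, if anything falls off the work surface, if the arm or the gripper's body presses on something with over 40 N, if the wrist force passes 120 N, or if a joint passes its speed limit or range.

## Working session

There is one attempt and no reset: what is moved stays moved. The work goes in short steps, each a Python script; the robot and the scene stay as the last script left them, time stands still between calls to the robot, and variables do not carry over. Pictures are saved under pics/ and viewed, at most 10 in all, crops included, and the job is handed in when it is done.

```bash
ls; mkdir -p pics; python3 - <<'E'
from workcell import *
import cv2,pickle
d={n:camera(n) for n in ("scene","side","wrist")}
pickle.dump(d,open('c0.pkl','wb'))
for n in d: cv2.imwrite(f'pics/{n}0.png',d[n]['image']); print(n,d[n]['cam_to_world'].round(2).tolist(), d[n]['fx'])
print([k for k in d['scene']], grip_point_offset, read_state()['time'])
E
```

```text
pics
scene [[-0.33, -0.47, 0.82, 1220.84], [0.94, -0.18, 0.28, 292.79], [0.01, 0.87, 0.5, 515.22], [0.0, 0.0, 0.0, 1.0]] 436.34593078652955
side [[0.83, 0.29, -0.48, 183.47], [-0.56, 0.41, -0.72, -521.92], [-0.01, 0.87, 0.5, 489.94], [0.0, 0.0, 0.0, 1.0]] 508.189915742669
wrist [[1.0, -0.0, 0.0, 623.88], [0.0, 0.96, 0.26, 67.06], [-0.0, -0.26, 0.96, 373.12], [0.0, 0.0, 0.0, 1.0]] 336.9971551270493
['image', 'range_z', 'fx', 'fy', 'cx', 'cy', 'cam_to_world'] -18.700000000000003 0.15
```

View pics/scene0.png

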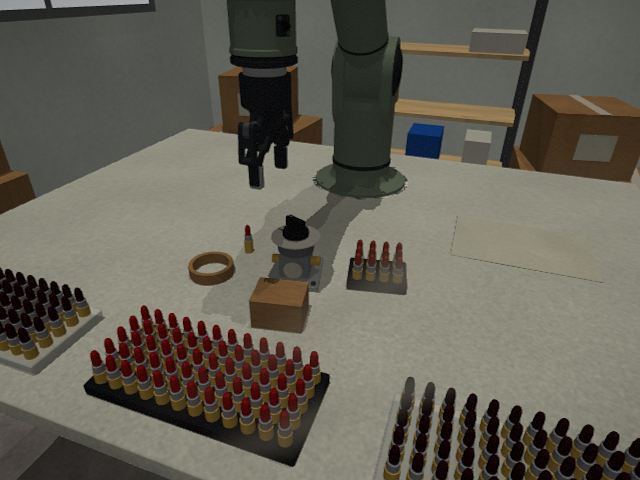

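View pics/wrist0.png

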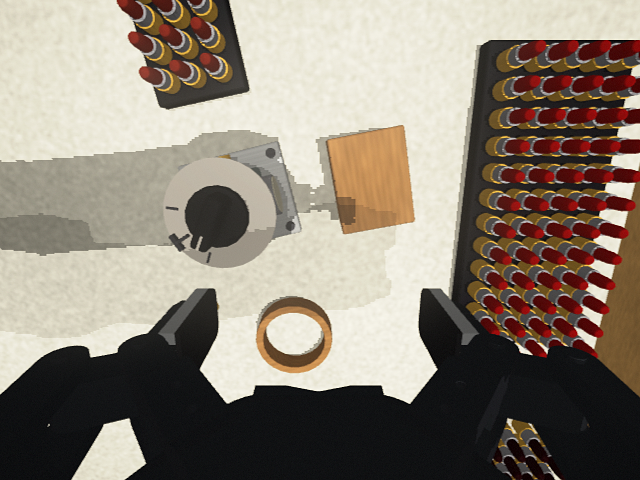

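The wrist view shows the knob at about (217,217), the tab at about (180,242), and the setting lines at (172,208) and (208,257). I'll rectify the ring plane into a top-down view.

```bash
cat > h.py <<'E'
import numpy as np, cv2
def cloud(c):
    v,u=np.mgrid[0:480,0:640]; z=c['range_z'].astype(float)
    p=np.stack([(u-c['cx'])/c['fx']*z,-(v-c['cy'])/c['fy']*z,-z],-1)
    M=c['cam_to_world']; return p@M[:3,:3].T+M[:3,3]
def proj(c,P):
    M=c['cam_to_world']; q=(np.asarray(P,float)-M[:3,3])@M[:3,:3]
    return np.stack([c['cx']+c['fx']*q[...,0]/-q[...,2], c['cy']-c['fy']*q[...,1]/-q[...,2]],-1)
def rect(c,cx,cy,z,half=60,n=600):  # top view on plane z: col=+x, row=-y
    g=(np.arange(n)+.5)/n*2*half-half
    X,Y=np.meshgrid(cx+g,cy-g); uv=proj(c,np.stack([X,Y,X*0+z],-1)).astype(np.float32)
    return cv2.remap(c['image'],uv[...,0],uv[...,1],cv2.INTER_CUBIC)
E
python3 - <<'E'
import pickle,numpy as np,cv2
from h import *
d=pickle.load(open('c0.pkl','rb')); c=d['wrist']; P=cloud(c)
for u,v in [(180,190),(217,217),(228,205),(180,242),(250,250),(197,241)]: print(u,v,P[v,u].round(1))
m=(np.indices((480,640))[1]<320)&(np.indices((480,640))[0]<285)
Z=P[...,2]; bright=c['image'].min(-1)>90
hs,e=np.histogram(Z[m&(Z>70)],bins=np.arange(70,140,2)); print([(int(a),int(b)) for a,b in zip(e,hs) if b>20])
r=m&(Z>84)&(Z<97)&bright; pts=P[r][:,:2].astype(np.float32)
print(len(pts),P[r].mean(0)); print(cv2.minEnclosingCircle(pts), Z[r].mean())
b=m&(Z>124)&(Z<134); q=P[b]; print('bar',len(q),q.mean(0),cv2.minAreaRect(q[:,:2].astype(np.float32)))
k=m&(Z>97)&(Z<108); print('disc',cv2.minEnclosingCircle(P[k][:,:2].astype(np.float32)))
(cx,cy),_=cv2.minEnclosingCircle(pts); 
cv2.imwrite('pics/r0.png',rect(c,cx,cy,92))
E
```

```text
180 190 [508.5  30.   91.7]
217 217 [548.8  14.8 128.3]
228 205 [552.4  20.4 109.1]
180 242 [506.4 -13.3  98.3]
250 250 [564.  -22.7  90.8]
197 241 [532.6  -3.4 129.4]
[(70, 270), (72, 414), (74, 152), (88, 52), (90, 4110), (92, 2193), (94, 33), (96, 134), (98, 77), (100, 64), (102, 1150), (104, 584), (106, 31), (108, 33), (110, 31), (112, 32), (114, 35), (116, 35), (118, 37), (120, 32), (122, 35), (124, 42), (126, 127), (128, 693), (130, 241)]
6292 [543.2708047   13.47757224  91.7234167 ]
((540.0589599609375, 8.987079620361328), 48.23391342163086) 91.72341670458788
bar 1103 [541.41263999  10.24466631 129.05603769] ((540.3955078125, 9.526468276977539), (43.400726318359375, 14.392208099365234), 67.1269302368164)
disc ((530.8858032226562, 4.1089863777160645), 36.44254684448242)
```

View pics/r0.png

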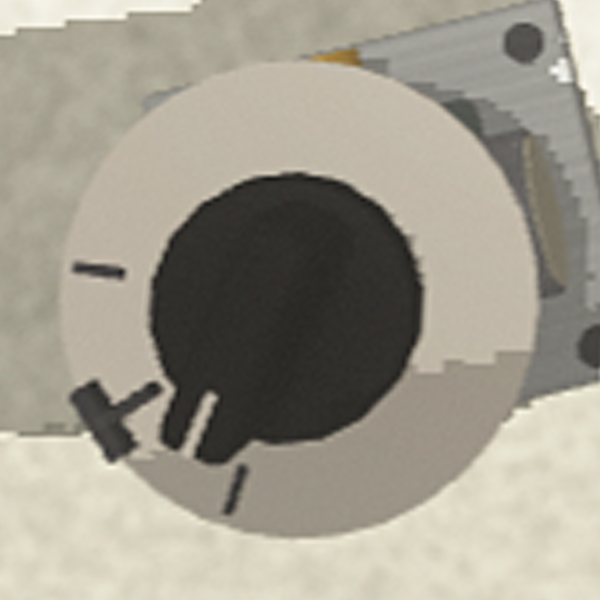

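The top view (5 px/mm, centre 540.1, 9.0) shows lines at (100,271) → 171.7° and (235,490) → 251.1°. The tab lies midway at about 211.4°. The bar gives a pointer direction of 247°, so the turn is about 0.62 rad clockwise. The sizes check out: bar 43.4 x 14.4 mm, ring radius 48.2 mm.

```bash
cat >> h.py <<'E'
C=np.array([540.3,9.3]); A0=np.deg2rad(67.1)   # knob axis, bar direction
def R(a):  # tool down, closing line perpendicular to bar direction a
    x=np.array([np.cos(a),np.sin(a),0]); z=np.array([0,0,-1.]); return np.stack([x,np.cross(z,x),z],1)
E
python3 - <<'E'
from workcell import *
from h import *
s=read_state(); print(s['tool_rot'].round(2).tolist() if hasattr(s['tool_rot'],'tolist') else s['tool_rot'])
f=min((0,np.pi),key=lambda o:-np.trace(np.array(s['tool_rot']).T@R(A0+o)))
for t in (0,-.4,-.8,-.9): print(f,t,np.round(inverse_kinematics([*C,107.5],R(A0+f+t)),2))
movep([*C,160],R(A0+f)); print(read_state()['time'])
movel([*C,107.5],max_speed=80,guard=8)
s=read_state(); print(s['time'],np.round(s['eef_pos'],1),np.round(s['ft_force'],1))
clamp(); s=read_state(); print(s['time'],s['finger_gap'],np.round(s['eef_pos'],1),np.round(s['ft_force'],1),np.round(s['torque'],2),s['gripper_force'])
c=camera('side'); u,v=proj(c,[*C,115])
i=c['image'];u,v=int(u),int(v); cv2.imwrite('pics/s1.png',cv2.resize(i[max(0,v-80):v+80,max(0,u-100):u+100],(800,600)[:2]))
E
```

```text
[[0.0, 1.0, -0.0], [1.0, -0.0, -0.0], [-0.0, -0.0, -1.0]]
0 0 [-0.16  0.51  0.04  1.91 -0.03  0.73 -0.5 ]
0 -0.4 [-0.22  0.51  0.12  1.91 -0.09  0.72 -0.84]
0 -0.8 [-0.29  0.52  0.22  1.92 -0.17  0.73 -1.17]
0 -0.9 [-0.31  0.52  0.25  1.92 -0.18  0.73 -1.25]
0.625
1.4333 [540.6   9.2 107.8] [0.6 0.1 0.2]
2.2 0.35369245586412124 [540.3   9.3 107.5] [ 0.2 -0.3  0.7] [ 0.   -0.03 -0.05] 0.0
```

View pics/s1.png

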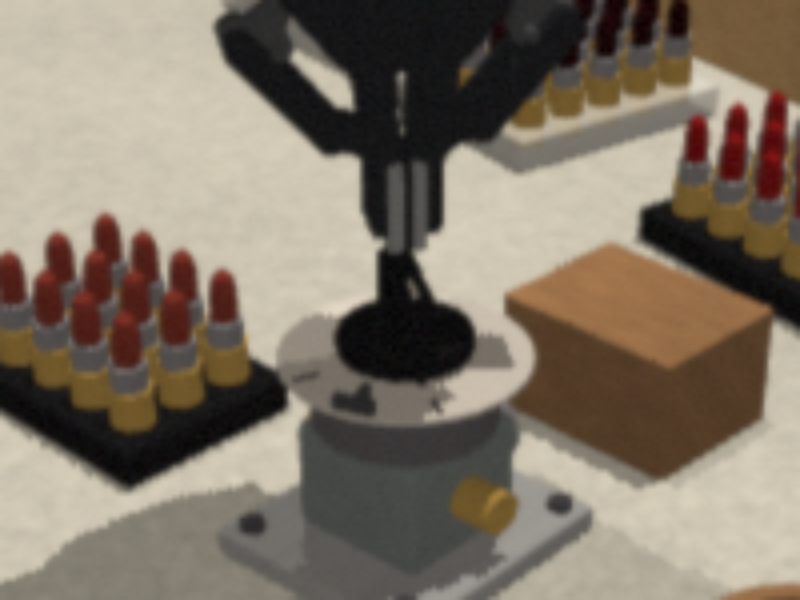

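The fingers closed on nothing: in the side view their tips (405,245) sit at or above the bar's top. I'll measure where the tips really are.

```bash
python3 - <<'E'
from workcell import *
from h import *
s=read_state(); print(s['time'],np.round(s['eef_pos'],1),np.round(s['qpos'],3),s['finger_gap'])
for n in ('side','scene','wrist'):
    c=camera(n); P=cloud(c); near=(np.hypot(P[...,0]-C[0],P[...,1]-C[1])<30)&(P[...,2]>100)&(P[...,2]<200)&(c['range_z']>0)
    q=P[near]; print(n,len(q))
    for z in range(100,180,6):
        k=q[(q[:,2]>=z)&(q[:,2]<z+6)]
        if len(k)>3: print(z,len(k),k[:,:2].min(0).round(),k[:,:2].max(0).round(),k[:,:2].mean(0).round(1))
cv2.imwrite('pics/w2.png',c['image'])
E
```

```text
2.25 [540.3   9.3 107.5] [-0.156  0.507  0.039  1.908 -0.028  0.727 -0.5  ] -0.3052502427186914
side 1655
100 383 [513. -19.] [565.  34.] [534.4   1.6]
106 55 [519. -15.] [562.  25.] [533.2  -4.4]
112 55 [526. -16.] [540.  26.] [531.6  -4.3]
118 53 [525. -14.] [540.  26.] [532.7  -3.9]
124 86 [525. -15.] [551.  29.] [ 5.336e+02 -4.000e-01]
130 87 [526. -15.] [548.  24.] [537.8   4.1]
142 26 [529.  -4.] [542.  10.] [5.349e+02 2.000e-01]
148 61 [525.  -5.] [549.  15.] [5.359e+02 2.000e-01]
154 80 [524.  -5.] [550.  18.] [534.7   1.5]
160 80 [524.  -5.] [549.  19.] [535.   2.]
166 79 [525.  -5.] [549.  19.] [535.    1.5]
172 78 [524.  -5.] [549.  19.] [535.    1.7]
178 75 [521.  -9.] [551.  18.] [535.8   0.9]
scene 936
100 185 [522. -16.] [567.  36.] [552.5  12.3]
106 55 [538. -11.] [555.  32.] [547.   12.2]
112 55 [539. -10.] [556.  32.] [547.2  12.7]
118 57 [538. -10.] [555.  32.] [547.1  13.2]
124 90 [530. -11.] [555.  32.] [544.6  12.1]
130 30 [531.  -4.] [552.  30.] [541.7  11. ]
142 23 [538.   1.] [549.  23.] [545.1  14.5]
148 37 [530.  -1.] [554.  23.] [547.2  14.2]
154 46 [528.  -1.] [556.  24.] [547.3  13.6]
160 45 [530.  -1.] [555.  24.] [547.8  13.7]
166 53 [527.  -0.] [556.  23.] [546.9  13.7]
172 44 [531.  -0.] [556.  23.] [547.   14.6]
178 30 [534.   5.] [557.  26.] [547.  17.]
wrist 14204
100 3433 [515. -13.] [566.  35.] [542.2  14.3]
106 61 [541.  24.] [554.  31.] [548.2  28.9]
112 75 [541.  25.] [554.  31.] [548.4  28.8]
118 90 [541.  24.] [554.  31.] [548.3  28.9]
124 797 [535.  10.] [554.  31.] [545.6  22.1]
130 194 [537.  13.] [553.  30.] [544.6  20.9]
142 79 [534.  11.] [553.  22.] [543.6  19.1]
148 317 [530.  10.] [555.  22.] [543.   17.9]
154 399 [530.  10.] [555.  22.] [543.   17.6]
160 443 [530.  10.] [555.  23.] [543.2  17.6]
166 481 [529.  10.] [555.  22.] [543.2  17.8]
172 329 [530.  -1.] [555.  22.] [543.3  18.4]
178 846 [523.  -2.] [561.  26.] [541.2  13.2]
```

View pics/w2.png

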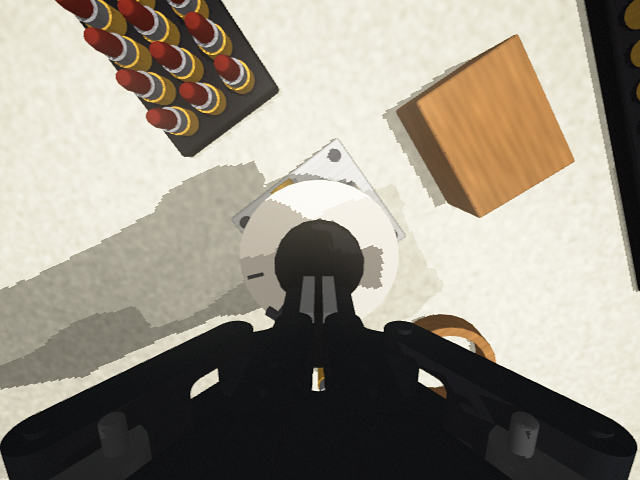

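The state says the TCP is at z = 107.5, but all three depth views put the closed tips at about z = 145–146. The lateral position is right. The real fingers therefore end about 38 mm short of the nominal TCP, with nothing touched. I'll correct the height, putting the tips at about 110 (disc top 104), with a guard.

```bash
python3 - <<'E'
from workcell import *
from h import *
c=camera('wrist'); s=read_state(); print('cam-tcp',(c['cam_to_world'][:3,3]-s['eef_pos']).round(1))
P=cloud(c); r=(abs(np.hypot(P[...,0]-C[0],P[...,1]-C[1])-40)<6)&(P[...,2]>80)&(P[...,2]<96); print('ring z',np.median(P[r][:,2]))
for n in ('side','scene'):
    c=camera(n);P=cloud(c);k=(np.hypot(P[...,0]-C[0],P[...,1]-C[1])<20)&(P[...,2]>135)&(P[...,2]<160);print(n,np.sort(P[k][:,2])[:8].round(1))
open_gripper()
print(movel([*C,72],max_speed=50,guard=6))
s=read_state(); print(s['time'],np.round(s['eef_pos'],1),np.round(s['ft_force'],1))
clamp(); wait(.2); s=read_state(); print(s['time'],s['finger_gap'],np.round(s['eef_pos'],1),np.round(s['ft_force'],1),np.round(s['torque'],2),s['gripper_force'])
c=camera('side'); u,v=proj(c,[*C,115]).astype(int)
cv2.imwrite('pics/s3.png',cv2.resize(c['image'][v-60:v+60,u-80:u+80],(800,600)))
E
```

```text
cam-tcp [ 25.1  61.8 176.6]
ring z 91.74137765677192
side [142.4 143.9 144.1 144.3 144.9 144.9 145.  145.2]
scene [141.8 142.9 143.2 143.5 143.9 144.  144.1 144.4]
False
4.1917 [540.5   9.3  72.2] [-0.4 -0.6 -0.4]
5.0417 13.112555918068278 [540.6   9.2  72.2] [ 1.1 -0.8  4.9] [-0.34 -0.38  0.03] 59.886290431022644
```

View pics/s3.png

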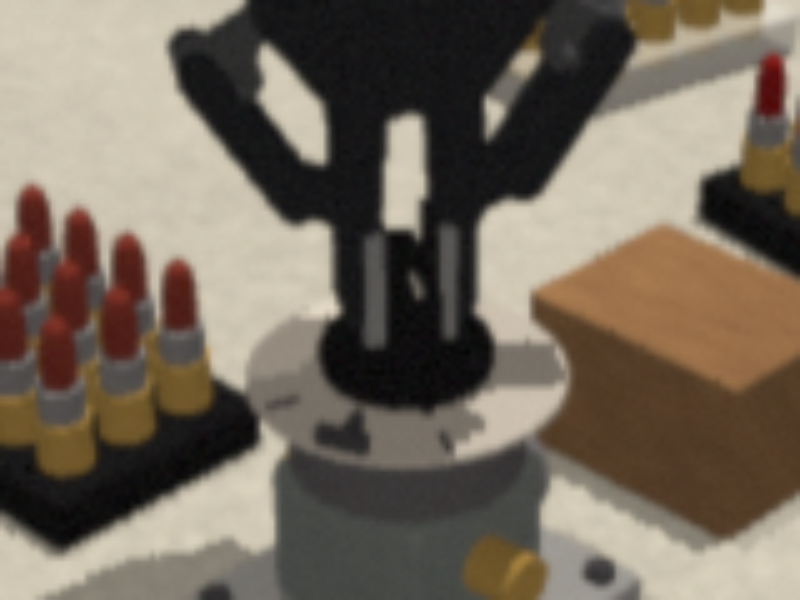

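The bar is gripped (gap 13 mm, 60 N) and aligned. Next I turn clockwise to the near end of the notch range, then feel upward.

```bash
python3 - <<'E'
from workcell import *
from h import *
def st(l): 
    s=read_state(); print(l,round(s['time'],2),np.round(s['eef_pos'],1),np.round(s['ft_force'],1),np.round(s['torque'],2),round(s['finger_gap'],1)); return s
for t in (-.12,-.24,-.36,-.48):
    movel([*C,72.2],frame=R(A0+t),max_speed=30); st(t)
movel([*C,72.7],max_speed=5,guard=8); st('up.5')
E
```

```text
-0.12 5.36 [540.6   9.2  72.2] [ 3.3 -1.6  2.3] [-0.52 -0.79 -0.1 ] 12.9
-0.24 5.62 [540.6   9.2  72.2] [ 4.3 -3.4  1.2] [-0.6  -1.11 -0.09] 13.0
-0.36 5.89 [540.6   9.2  72.3] [ 5.2 -2.6  0.5] [-0.56 -1.11 -0.07] 12.8
-0.48 6.16 [540.6   9.2  72.3] [ 4.5 -2.   1.2] [-0.61 -1.11 -0.1 ] 12.8
up.5 6.41 [540.6   9.2  72.6] [ 4.4 -3.5 -1.9] [-0.5  -1.28 -0.14] 12.7
```

```bash
cat > probe.py <<'E'
from workcell import *
from h import *
import sys
def st(l): 
    s=read_state(); print(l,round(s['time'],2),np.round(s['eef_pos'],1),np.round(s['ft_force'],1),np.round(s['torque'],2),round(s['finger_gap'],1)); return s
Cn=C+[.3,-.2]; z0=72.5
for t in np.arange(float(sys.argv[1]),float(sys.argv[2]),-.035):
    movel([*Cn,z0],frame=R(A0+t),max_speed=20)
    g=movel([*Cn,z0+4],max_speed=6,guard=11)
    s=st((round(t,3),g))
    if not g: print('FREE'); break
E
python3 probe.py -.48 -.6
```

```text
(np.float64(-0.48), True) 7.1 [540.6   9.1  74.1] [ 2.8  0.1 -2.3] [ 0.03 -0.7   0.03] 12.9
(np.float64(-0.515), True) 7.81 [540.6   9.1  74.2] [ 3.5 -0.8 -3.2] [ 0.1  -0.82 -0.03] 12.9
(np.float64(-0.55), True) 8.53 [540.6   9.   74.4] [ 2.7  0.8 -3.2] [ 0.07 -0.83 -0.02] 12.9
(np.float64(-0.585), False) 9.6 [540.5   9.1  76.3] [ 4.7 -0.4 -5.8] [ 0.02 -1.17 -0.15] 12.9
FREE
```

At 0.585 rad the knob came up freely past the lock (blocked probes stopped at 1.6–1.9 mm). Now I pull gently to the end stop.

```bash
python3 - <<'E'
from workcell import *
from h import *
def st(l): 
    s=read_state(); print(l,round(s['time'],2),np.round(s['eef_pos'],1),np.round(s['ft_force'],1),np.round(s['torque'],2),round(s['finger_gap'],1)); return s
Cn=C+[.3,-.2]
st('a'); g=movel([*Cn,86],max_speed=7,guard=9); st(g); wait(.3); st('hold')
c=camera('side'); P=cloud(c); u,v=proj(c,[*C,115]).astype(int)
k=(np.hypot(P[...,0]-C[0],P[...,1]-C[1])<24)&(P[...,2]>96)&(P[...,2]<119); h,e=np.histogram(P[k][:,2],np.arange(96,120)); print(dict(zip(e.tolist(),h.tolist())))
cv2.imwrite('pics/s4.png',cv2.resize(c['image'][v-60:v+60,u-80:u+80],(800,600)))
E
```

```text
a 9.6 [540.5   9.1  76.3] [ 4.7 -0.4 -5.8] [ 0.02 -1.17 -0.15] 12.9
True 10.53 [540.4   9.1  82.6] [ 2.6  0.8 -2.7] [ 0.14 -0.77 -0.19] 12.5
hold 10.83 [540.5   9.1  82.5] [ 1.6  0.6 -1.5] [ 0.29 -0.49 -0.2 ] 12.7
{96: 8, 97: 6, 98: 4, 99: 1, 100: 0, 101: 0, 102: 0, 103: 0, 104: 0, 105: 0, 106: 0, 107: 0, 108: 0, 109: 0, 110: 0, 111: 0, 112: 1, 113: 12, 114: 73, 115: 76, 116: 13, 117: 11, 118: 6}
```

View pics/s4.png

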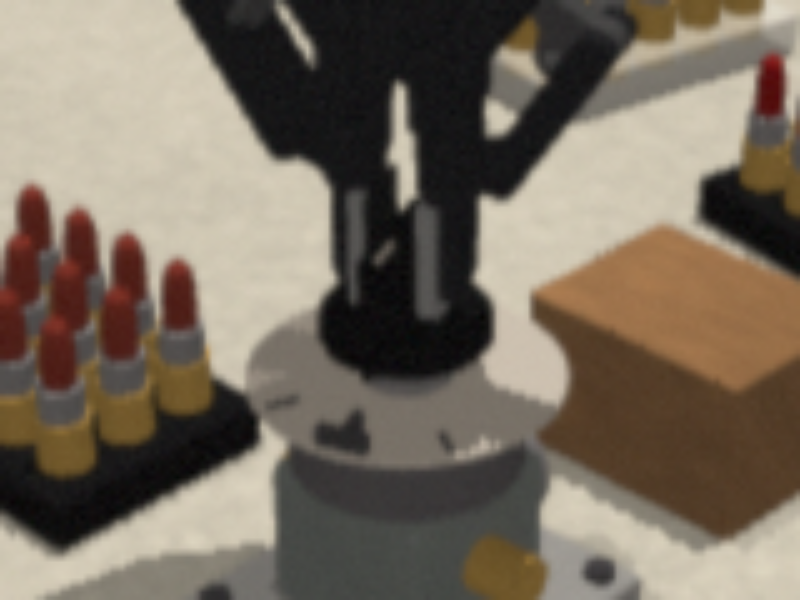

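The disc is visibly raised, with its top at about 114.5 (expected 114), so it is at the stop. I'll release, retreat and check.

```bash
python3 - <<'E'
from workcell import *
from h import *
open_gripper(); movel([540.5,9.1,200],max_speed=100,guard=15); wait(.3)
c=camera('side'); P=cloud(c)
k=(np.hypot(P[...,0]-C[0],P[...,1]-C[1])<24)&(P[...,2]>100)&(P[...,2]<119); print('disc z',np.median(P[k][:,2]))
k=(np.hypot(P[...,0]-C[0],P[...,1]-C[1])<24)&(P[...,2]>133)&(P[...,2]<150); q=P[k]; print('bar',len(q),np.percentile(q[:,2],[50,95]),cv2.minAreaRect(q[:,:2].astype(np.float32)))
s=read_state(); print(s['time'],s['eef_pos'],np.round(s['ft_force'],1))
w=camera('wrist'); cv2.imwrite('pics/w5.png',w['image'])
E
```

```text
disc z 115.10941863575908
bar 207 [140.06471188 141.51715047] ((539.9180297851562, 7.197760581970215), (44.94340515136719, 14.058691024780273), 32.15802764892578)
13.2583 [540.46871917   9.06127189 199.86238516] [-0.3 -0.5 -0.4]
```

View pics/w5.png

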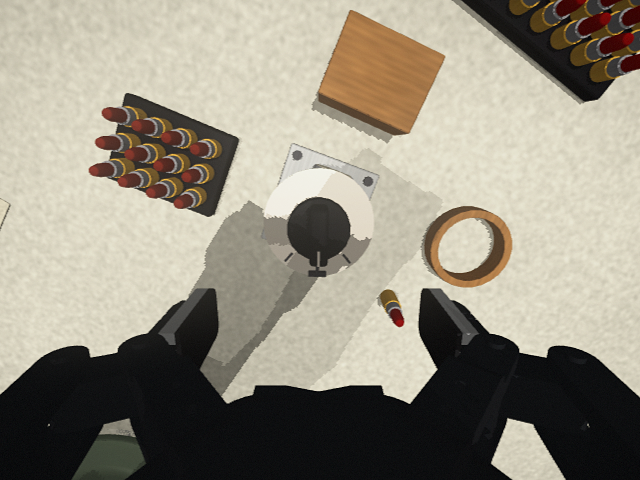

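The bar is at 32.2° (pointer 212°, tab 211.4°) and its top is at z = 140, so the knob is fully out. The wrist view shows the pointer at the tab (317,265), the neighbours undisturbed and the gripper clear.

```bash
python3 -c "
from workcell import *
print(finish_job())"
```

```text
the job is handed in; nothing more can be done
None
```

The knob was turned to the tab, pulled fully out to its stop and released with the robot clear, and the job is handed in; no verdict came back, but the last check had the pointer within about 1° of the tab and the bar top at about 140 mm, as expected fully out.

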